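Find the concealed battery catch of the cellar's climate logger

TASK

The climate logger on the cheese counter needs new batteries. With the fingertips, feel across the robot-side half of its flat round white cover for the flush, recessed round catch, and press the catch fully home so that the battery door at the back springs ajar; then take the hand away. Leave the cheeses beside it where they stand.

Things in the scene. Friction and masses are not known exactly. Their poses are not given: they have to be found in the camera images.
- logger: Climate logger, a low grey case fixed to the counter. Origin on the counter, exactly below the centre of its round white cover; x points to the battery door at the back (away from the robot, turned by the logger's yaw), z up. The grey case spans x -102 to +192 mm, y -102 to +102 mm and is 44 mm high; the cover on it is a disc 184 mm in diameter, 16 mm thick, its flat top 60 mm above the origin.
- cover_mid (a point): Centre of the flat top of the white cover, 60 mm above the counter; axes as the logger's. The cover is rigid and is turned differently each time, so the place of the catch in it is not known: the catch's centre lies 56 mm from this point, in the direction of the logger's -x axis (robot side) or up to 1.05 rad to either side of that.
- catch (a joint): Push depth of the catch, m: 0 untouched, 0.008 home. It is a round white pad, 52 mm in diameter, in a 54 mm round well of the cover; its flat top lies 3 mm below the cover's top when untouched, 11 mm when home, so closed fingertips must fit wholly inside the well. It slides straight down against about 3 N and stays where it is left (no spring).
- door (a joint): Angle of the battery door, rad: a white flap 84 x 190 mm on the back part of the case, hinged at its far edge; 0 shut. The catch drives it: it rises in step with the catch to 0.4 rad (front edge about 33 mm up) when the catch is home, and is not touched itself.
- goat_brick_mid (a point): Centre of a loose white goat cheese brick, 62 x 61 x 62 mm, standing to the left of the logger. Not to be moved.
- tasting_cube_mid (a point): Centre of a loose yellow cheese cube, 48 x 50 x 50 mm, standing between the robot and the logger. Not to be moved.
- half_bloomy_mid (a point): Centre of a loose half disc of white cheese, 127 x 64 x 50 mm, standing to the left of the logger's back part. Not to be moved.

How it is judged (in metres and radians):
At the end, for the whole second after the job is handed in: The catch is pressed in by more than 6 of its 8 mm, the battery door stands more than 0.28 rad open, and each of the three cheeses is within 20 mm of where it stood (value of joint catch above 0.006 m and value of joint door above 0.28 rad and distance of each of goat_brick_mid, tasting_cube_mid, half_bloomy_mid from where it was at the start of the episode below 0.02 m); the robot touches nothing.
It fails at once if one of the three cheeses is pushed, lifted or carried (moved more than 20 mm) (distance of any of goat_brick_mid, tasting_cube_mid, half_bloomy_mid from where it was at the start of the episode above 0.02 m).
It also fails if it takes over 48 s, if anything falls off the work surface, if the arm or the gripper's body presses on something with over 40 N, if the wrist force passes 120 N, or if a joint passes its speed limit or range.

ROBOT

A 6-joint arm with a two-finger parallel gripper is mounted at the origin on the work surface; the furniture and walls round the work are solid. World frame = base frame: x ahead of the robot, y to its left, z up, the work surface at z = 0. Lengths are in mm, angles in rad, forces in N, time in s.
With the tool pointing down it reaches from about 350 to 775 mm from the base axis. Payload 7.3 kg.
Tool frame: the origin (TCP) lies at the very end of the fingers, on their centre line; the grasp point (between the pads) lies bot.grip_point_offset behind it (bot.grip_point_offset is the distance from the TCP to the grasp point, in mm); z points along the fingers, y is the line along which they close (so a half turn about z gives the same grasp; the last joint's range is limited). The gripper opens to 92 mm and grips with 3 to 60 N. Pads are 19 mm wide; open, the fingers measure 130 mm over their backs; the gripper's body (75 mm by 190 mm) begins 47 mm behind the grasp point.
Start: joints at [-1.409, 0.342, 1.524, -0, 1.275, -0.146], TCP at [159.078, -500.339, 226.741] pointing down, gripper open.
Joint ranges: [-2.53, 2.53], [-0.77, 2.02], [0.04, 2.7], [-1, 4.14], [0.28, 2.66], [-3.11, 3.11]. Speed limits (rad/s): [2.57, 2.57, 3.14, 3.14, 3.14, 3.14].

INTERFACE

Orientations are given as [roll, pitch, yaw] about the fixed x, y, z axes, in that order (R = Rz(yaw) Ry(pitch) Rx(roll)).
In Python, from plant import bot gives the robot as it stands. The module is installed in compiled form; this text tells all that it offers.
- The arm moves only by the tool carry_out, never from a script. Its argument "plan" is a list of rows, each an object of numbers: "tx", "ty", "tz": the shift along the world's x, y, z in mm; "rx", "ry", "rz": the turn, a rotation vector about the world's x, y, z in rad. A call has 1 to 12 rows; each row shifts and turns the commanded pose from where the row before left it; what a row does not reach is not made up. A row lasts 1/10 s, in which the tool goes at most 50 mm and 8.59 degrees, less where a joint would pass 70% of its speed; a pose out of reach is approached as far as the arm can. A call with a gripper value outside its range is refused whole. "gripper" is the closure, from 0 (fully open) to 1 (shut), set as the call begins (left out, the last holds). The fingers move at their own pace and stop on an object; the grip force is fixed at half the most. Time passes only in rows, so rows that do not move let the fingers close. It gives the time, the measured TCP pose, the force, the opening and the grip force at its end, in the units of the state.
- bot.get_obs(): the state, without advancing time (a new reading comes with each control period).
- bot.capture(name): name is "scene" or "top" or "wrist"; returns the picture (400x640x3 uint8, red, green, blue); there is no depth.
- bot.camera_model(name): a dict with "camera_matrix" (3x3 intrinsics, pixels), "R" (3x3) and "t" (3): a world point X has camera coordinates R X + t. Camera axes: x right, y down, z forward; pixel columns grow to the right and rows downward; lengths in mm; the calibration is good to about 2 mm. A picture is of the moment at which its call begins: read the wrist's pose just before it. camera_model takes no time and is no camera call; for the wrist camera it gives the pose at the moment of the call.
- bot.close_job(): hands the job in; it is judged then, once.
The state is a dict: "time": time; "joint_positions": joint angles; "dq": joint speeds; "tau": joint torques, N m; "tool_pos": TCP position; "tcp_rot": TCP orientation; "contact_force": force on the tool from outside, world axes, zero at the start; "moment": the same for the moment, N m; "grip_width": finger opening in mm; "finger_force": force on a finger pad.
Only numpy, scipy, OpenCV 4.12 (cv2) and the standard library are available. Lean on these libraries where they do the work, as an engineer would, in place of code of your own. Each camera call takes 0.05 s, during which the arm holds its last target. There are 200 camera calls.

## Working session

There is one attempt and no reset: what is moved stays moved. The work goes in short steps, Python scripts to look and compute and a tool call to move; the robot and the scene stay as the last step left them, time stands still between calls to the robot, and variables do not carry over. Pictures are saved under pics/ and viewed, at most 10 in all, crops included, and the job is handed in when it is done.

Besides the shell and the picture viewer there is one more tool, called after "Request:" by a JSON object that holds its "name" and its "arguments", one argument or row to a line. carry_out: Moves the arm, as the interface text tells. Its arguments: {"type":"object","properties":{"plan":{"type":"array"},"gripper":{"type":"number"}},"required":["plan"]}

```bash
mkdir -p pics
python3 - <<'E'
from plant import bot
import cv2
for n in("top","scene"):
    cv2.imwrite(f"pics/{n}0.png",bot.capture(n)[:,:,::-1])
    m=bot.camera_model(n);print(n,m)
o=bot.get_obs();print(o["time"],o["tool_pos"],o["tcp_rot"],o["grip_width"],bot.grip_point_offset)
E
```

```text
top {'camera_matrix': array([[378.23048385,   0.        , 329.74693062],
       [  0.        , 378.23048385, 200.46281821],
       [  0.        ,   0.        ,   1.        ]]), 'R': array([[-0.01314955, -0.99987524,  0.00875181],
       [-0.99408149,  0.01212841, -0.10795783],
       [ 0.10783822, -0.01011961, -0.99411695]]), 't': array([118.63015347, 592.87270818, 840.58702922])}
scene {'camera_matrix': array([[516.67626186,   0.        , 323.62170297],
       [  0.        , 516.67626186, 204.92109899],
       [  0.        ,   0.        ,   1.        ]]), 'R': array([[-0.78285415, -0.62220383, -0.00133279],
       [-0.4324777 ,  0.54567906, -0.71777253],
       [ 0.44732809, -0.5613348 , -0.6962764 ]]), 't': array([533.43675274, 231.673412  , 821.60104627])}
0.1 [ 159.01154956 -499.947182    226.10141306] [-3.14016871e+00 -1.78076151e-04  3.07785651e-01] 91.86551568660353 18.8
```

View pics/top0.png

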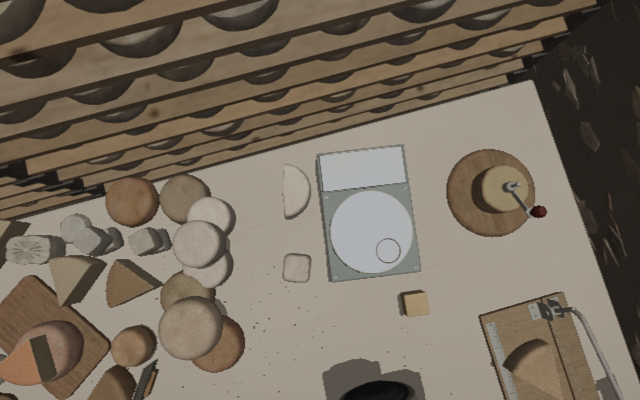

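View pics/scene0.png

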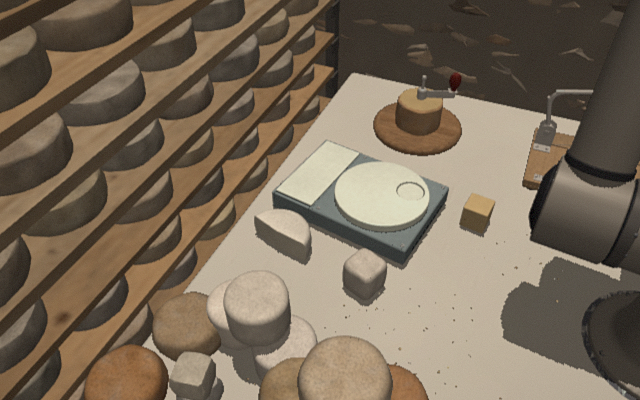

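The top view shows the cover at about (371,232) and the catch ring at about (388,251). The scene view shows the ring at about (410,191). The yellow cube is at (415,303), the brick at (296,268) and the half disc at (296,190). Next I'll rectify both views onto the plane z=60 and measure the ring.

```bash
cat > h.py <<'E'
import numpy as np,cv2
def ray(m,uv,z):
    K,R,t=m["camera_matrix"],m["R"],np.array(m["t"]);c=-R.T@t
    d=R.T@np.linalg.solve(K,[uv[0],uv[1],1.]);return c+d*(z-c[2])/d[2]
def rect(img,m,x0,y0,size,s,z):
    # s px/mm; image col = (x-x0)*s, row=(y-y0)*s
    H=m["camera_matrix"]@np.c_[m["R"][:,0],m["R"][:,1],m["R"][:,2]*z+m["t"]]
    A=np.array([[1/s,0,x0],[0,1/s,y0],[0,0,1]])
    return cv2.warpPerspective(img,H@A,(int(size*s),)*2,flags=cv2.INTER_CUBIC|cv2.WARP_INVERSE_MAP)
E
python3 - <<'E'
from plant import bot
import cv2,numpy as np
from h import *
out=[]
for n,cuv,kuv in(("top",(371,232),(388,251)),("scene",(382,195),(410,191))):
    im=cv2.imread(f"pics/{n}0.png");m=bot.camera_model(n)
    c=ray(m,cuv,60);k=ray(m,kuv,60);print(n,c.round(1),k.round(1))
    if n=="top":x0,y0=c[0]-130,c[1]-130
    r=rect(im,m,x0,y0,260,2,60);g=cv2.cvtColor(r,cv2.COLOR_BGR2GRAY)
    for lab,lo,hi,par in(("cover",180,188,18),("ring",48,58,14)):
        h=cv2.HoughCircles(cv2.GaussianBlur(g,(5,5),0),cv2.HOUGH_GRADIENT_ALT if 0 else cv2.HOUGH_GRADIENT,1,100,param1=60,param2=par,minRadius=lo,maxRadius=hi)
        if h is not None:
            for a in h[0][:2]:
                print(lab,a[0]/2+x0,a[1]/2+y0,a[2]/2);cv2.circle(r,(int(a[0]),int(a[1])),2,(0,0,255),-1)
    out.append(r)
cv2.imwrite("pics/rect.png",cv2.resize(np.hstack(out),(800,400)))
m=bot.camera_model("top")
for nm,uv,z in(("cube",(415,303),50),("brick",(296,268),62),("half",(296,190),50)):print(nm,ray(m,uv,z).round())
E
```

```text
top [520.   21.1  60. ] [477.8 -15.4  60. ]
cover 522.204995190608 21.302329351394036 90.95
ring 479.204995190608 -15.197670648605964 27.8
scene [515.5  27.9  60. ] [479.3 -15.3  60. ]
cover 521.704995190608 21.302329351394036 90.95
ring 478.204995190608 -13.697670648605964 24.8
ring 580.704995190608 124.30232935139404 28.15
cube [364. -73.  50.]
brick [444. 187.  62.]
half [617. 187.  50.]
```

View pics/rect.png

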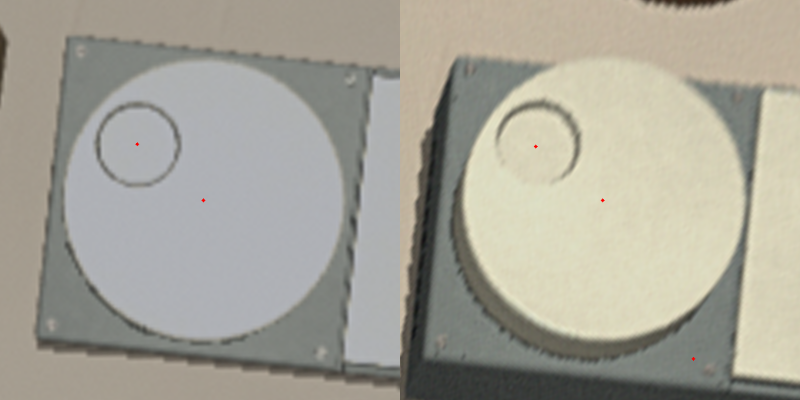

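The catch centre is at about (479,-15). It lies 56.3 mm from the cover centre (522,21), which matches the spec. Now I'll close the fingers, rise and go over.

Request:
{"name": "carry_out", "arguments": {
  "plan": [
    {"tz": 35},
    {"tz": 35},
    {"tx": 22, "ty": 33},
    {"tx": 22, "ty": 33},
    {"tx": 22, "ty": 33},
    {"tx": 22, "ty": 33},
    {"tx": 22, "ty": 33},
    {"tx": 22, "ty": 33},
    {"tx": 22, "ty": 33},
    {"tx": 22, "ty": 33},
    {"tx": 22, "ty": 33},
    {"tx": 22, "ty": 33}
  ],
  "gripper": 1
}}

```text
invalid input at $.plan[0]: expected keys tx, ty, tz, rx, ry, rz
```

Request:
{"name": "carry_out", "arguments": {
  "plan": [
    {"tx": 25, "ty": 39},
    {"tx": 25, "ty": 39},
    {"tx": 25, "ty": 38},
    {"tx": 25, "ty": 38},
    {"tz": -45},
    {"tz": -45},
    {"tz": -45},
    {"tz": -20},
    {},
    {}
  ]
}}

```text
invalid input at $.plan[0]: expected keys tx, ty, tz, rx, ry, rz
```

Request:
{"name": "carry_out", "arguments": {
  "plan": [
    {"tx": 0, "ty": 0, "tz": 35, "rx": 0, "ry": 0, "rz": 0},
    {"tx": 0, "ty": 0, "tz": 35, "rx": 0, "ry": 0, "rz": 0},
    {"tx": 22, "ty": 33, "tz": 0, "rx": 0, "ry": 0, "rz": 0},
    {"tx": 22, "ty": 33, "tz": 0, "rx": 0, "ry": 0, "rz": 0},
    {"tx": 22, "ty": 33, "tz": 0, "rx": 0, "ry": 0, "rz": 0},
    {"tx": 22, "ty": 33, "tz": 0, "rx": 0, "ry": 0, "rz": 0},
    {"tx": 22, "ty": 33, "tz": 0, "rx": 0, "ry": 0, "rz": 0},
    {"tx": 22, "ty": 33, "tz": 0, "rx": 0, "ry": 0, "rz": 0},
    {"tx": 22, "ty": 33, "tz": 0, "rx": 0, "ry": 0, "rz": 0},
    {"tx": 22, "ty": 33, "tz": 0, "rx": 0, "ry": 0, "rz": 0},
    {"tx": 22, "ty": 33, "tz": 0, "rx": 0, "ry": 0, "rz": 0},
    {"tx": 22, "ty": 33, "tz": 0, "rx": 0, "ry": 0, "rz": 0}
  ],
  "gripper": 1
}}

```text
time: 1.3
tool_pos: [379.5, -168.8, 296.6]
tcp_rot: [-3.141, 0.0, 0.308]
contact_force: [0.2, 0.3, 0.5]
grip_width: 2.1
finger_force: 0.0
```

Request:
{"name": "carry_out", "arguments": {
  "plan": [
    {"tx": 25, "ty": 39, "tz": 0, "rx": 0, "ry": 0, "rz": 0},
    {"tx": 25, "ty": 39, "tz": 0, "rx": 0, "ry": 0, "rz": 0},
    {"tx": 25, "ty": 38, "tz": 0, "rx": 0, "ry": 0, "rz": 0},
    {"tx": 24, "ty": 38, "tz": 0, "rx": 0, "ry": 0, "rz": 0},
    {"tx": 0, "ty": 0, "tz": -45, "rx": 0, "ry": 0, "rz": 0},
    {"tx": 0, "ty": 0, "tz": -45, "rx": 0, "ry": 0, "rz": 0},
    {"tx": 0, "ty": 0, "tz": -45, "rx": 0, "ry": 0, "rz": 0},
    {"tx": 0, "ty": 0, "tz": -45, "rx": 0, "ry": 0, "rz": 0},
    {"tx": 0, "ty": 0, "tz": -20, "rx": 0, "ry": 0, "rz": 0},
    {"tx": 0, "ty": 0, "tz": 0, "rx": 0, "ry": 0, "rz": 0},
    {"tx": 0, "ty": 0, "tz": 0, "rx": 0, "ry": 0, "rz": 0}
  ],
  "gripper": 1
}}

```text
time: 2.4
tool_pos: [478.4, -16.4, 97.1]
tcp_rot: [3.142, 0.0, 0.308]
contact_force: [-1.1, 0.4, 0.8]
grip_width: 0.7
finger_force: 0.0
```

Run:
```python
from plant import bot
import cv2,numpy as np
from h import *
o=bot.get_obs();m=bot.camera_model("wrist");im=bot.capture("wrist")[:,:,::-1].copy()
print(o["time"],o["tool_pos"],o["contact_force"],o["grip_width"])
x0,y0=o["tool_pos"][0]-65,o["tool_pos"][1]-65
r=rect(im,m,x0,y0,130,4,60)
# expected catch circle drawn
cv2.circle(r,(int((479-x0)*4),int((-15-y0)*4)),2,(0,0,255),-1)
cv2.imwrite("pics/w1.png",np.hstack([cv2.resize(im,(448,280)),cv2.resize(r,(280,280))]))
```

```text
2.4 [478.37401899 -16.40161307  97.12776463] [-1.14311599  0.36041611  0.82433896] 0.6623596117184131
```

View pics/w1.png

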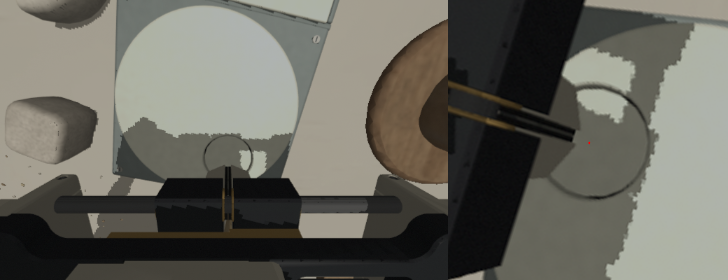

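The wrist view shows the ring centred at about (479,-16), right under the fingertips. I'll go down now.

Request:
{"name": "carry_out", "arguments": {
  "plan": [
    {"tx": 1, "ty": 1, "tz": -20, "rx": 0, "ry": 0, "rz": 0},
    {"tx": 0, "ty": 0, "tz": -12, "rx": 0, "ry": 0, "rz": 0},
    {"tx": 0, "ty": 0, "tz": -3, "rx": 0, "ry": 0, "rz": 0},
    {"tx": 0, "ty": 0, "tz": -3, "rx": 0, "ry": 0, "rz": 0},
    {"tx": 0, "ty": 0, "tz": -3, "rx": 0, "ry": 0, "rz": 0},
    {"tx": 0, "ty": 0, "tz": -2, "rx": 0, "ry": 0, "rz": 0},
    {"tx": 0, "ty": 0, "tz": 0, "rx": 0, "ry": 0, "rz": 0},
    {"tx": 0, "ty": 0, "tz": 0, "rx": 0, "ry": 0, "rz": 0}
  ],
  "gripper": 1
}}

```text
time: 3.25
tool_pos: [479.9, -15.5, 54.3]
tcp_rot: [3.141, -0.002, 0.308]
contact_force: [1.9, 0.5, 3.4]
grip_width: 0.2
finger_force: 1.5
```

It's inside the well (z 54 is below the cover top at 60), with about 3 N on the fingertips. I'll keep going.

Request:
{"name": "carry_out", "arguments": {
  "plan": [
    {"tx": 0, "ty": 0, "tz": -2, "rx": 0, "ry": 0, "rz": 0},
    {"tx": 0, "ty": 0, "tz": -2, "rx": 0, "ry": 0, "rz": 0},
    {"tx": 0, "ty": 0, "tz": -1, "rx": 0, "ry": 0, "rz": 0},
    {"tx": 0, "ty": 0, "tz": -1, "rx": 0, "ry": 0, "rz": 0},
    {"tx": 0, "ty": 0, "tz": 0, "rx": 0, "ry": 0, "rz": 0},
    {"tx": 0, "ty": 0, "tz": 0, "rx": 0, "ry": 0, "rz": 0}
  ],
  "gripper": 1
}}

```text
time: 3.85
tool_pos: [479.7, -15.5, 49.1]
tcp_rot: [3.141, -0.002, 0.308]
contact_force: [-1.4, 0.0, 17.3]
grip_width: 0.6
finger_force: 8.6
```

The tip is at z 49.1 and the force has risen to 17 N, so the catch is home. I'll withdraw, then check.

Request:
{"name": "carry_out", "arguments": {
  "plan": [
    {"tx": 0, "ty": 0, "tz": 10, "rx": 0, "ry": 0, "rz": 0},
    {"tx": 0, "ty": 0, "tz": 30, "rx": 0, "ry": 0, "rz": 0},
    {"tx": 0, "ty": 0, "tz": 45, "rx": 0, "ry": 0, "rz": 0},
    {"tx": 0, "ty": 0, "tz": 45, "rx": 0, "ry": 0, "rz": 0},
    {"tx": 0, "ty": 0, "tz": 45, "rx": 0, "ry": 0, "rz": 0},
    {"tx": 0, "ty": 0, "tz": 45, "rx": 0, "ry": 0, "rz": 0},
    {"tx": -22, "ty": -40, "tz": 0, "rx": 0, "ry": 0, "rz": 0},
    {"tx": -22, "ty": -40, "tz": 0, "rx": 0, "ry": 0, "rz": 0},
    {"tx": -22, "ty": -40, "tz": 0, "rx": 0, "ry": 0, "rz": 0},
    {"tx": -22, "ty": -40, "tz": 0, "rx": 0, "ry": 0, "rz": 0},
    {"tx": 0, "ty": 0, "tz": 0, "rx": 0, "ry": 0, "rz": 0},
    {"tx": 0, "ty": 0, "tz": 0, "rx": 0, "ry": 0, "rz": 0}
  ],
  "gripper": 1
}}

```text
time: 5.05
tool_pos: [390.2, -175.6, 267.3]
tcp_rot: [-3.14, 0.001, 0.305]
contact_force: [0.2, -0.2, -0.4]
grip_width: 0.4
finger_force: 0.0
```

Run:
```python
from plant import bot
import cv2
cv2.imwrite("pics/s2.png",bot.capture("scene")[:,:,::-1])
o=bot.get_obs();print(o["time"],o["tool_pos"],o["contact_force"])
```

```text
5.1 [ 390.73925192 -174.85168222  267.34679292] [ 0.15845009  0.32989038 -0.09890443]
```

View pics/s2.png

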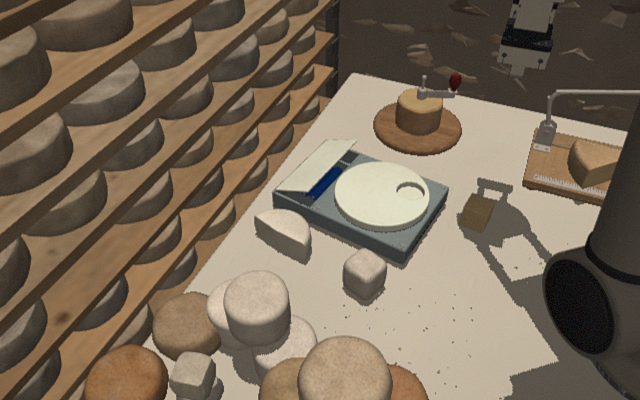

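The scene view shows the door standing ajar at (325,168), with the blue compartment visible, and the catch sunk at (410,190). The cheeses are where they were and the hand is clear.

```bash
python3 -c "
from plant import bot
print(bot.close_job())"
```

```text
the job is handed in; nothing more can be done
None
```

I pressed the catch fully home (fingertips stopped at z 49 mm, 17 N), the battery door sprang ajar, the cheeses stayed put, the hand is clear, and the job is handed in; no verdict was returned.

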